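# Size a guide pin in a row of ring gauges

## Robot

A 6-joint arm with a two-finger parallel gripper is mounted at the origin on a cart in front of the work surface, level with it; the furniture and walls round the work are solid. World frame = base frame: x ahead of the robot, y to its left, z up, the work surface at z = 0. Lengths are in m, angles in rad, forces in N, time in s.
With the tool pointing down it reaches from about 0.25 to 0.725 m from the base axis. Payload 4 kg.
Tool frame: the origin (TCP) lies at the very end of the fingers, on their centre line; the grasp point (between the pads) lies 19 mm behind it; z points along the fingers, y is the line along which they close (so a half turn about z gives the same grasp; the last joint's range is limited). The gripper opens to 85 mm and grips with 20 to 120 N. Pads are 22 mm wide; open, the fingers measure 114 mm over their backs; the gripper's body (76 mm by 85 mm) begins 54 mm behind the grasp point. The pads swing forward as they close: fully open they stand 13 mm farther back than shut.
Start: joints at [1.314, 0.241, 0.005, 1.335, 0, 1.571], TCP at [0.127, 0.484, 0.231] pointing down, gripper open.
Joint ranges: [-2.72, 2.72], [-1.05, 1.87], [-1.09, 1.28], [-1.99, 2.15], [-1.42, 1.44], [-3.14, 3.14]. Speed limits (rad/s): [2.79, 2.79, 3.14, 3.14, 3.14, 3.14].

## Interface

Orientations are given as a unit quaternion [x, y, z, w].
In Python, from workcell import bot, vision, workorder, boxes_of gives the robot as it stands.
- The arm moves only by the tool send_rows, never from a script. Its argument "motion" is text: rows parted by semicolons, each of 5 numbers parted by spaces: the closure, from -1 (fully open) to 1 (shut), so that 0 is half open, then the shift along the tool's x, y, z in cm, then the turn about the tool's z in rad. In form: claw x y z twist; .... A call has 1 to 5 rows; each row is the pose to reach, as a shift and turn from the pose commanded when the call began, along the tool's axes at that moment; what a row does not reach only later rows make up. A row lasts 1/10 s, in which the tool goes at most 50 mm and 8.59 degrees, less where a joint would pass 70% of its speed; a pose out of reach is approached as far as the arm can. A call with a gripper value outside its range is refused whole. The fingers move at their own pace and stop on an object; the grip force is fixed at half the most. Time passes only in rows, so rows that repeat a pose let the fingers close. It gives the time, the measured TCP pose, the force, the opening and the grip force at its end, in the units of the state.
- bot.get_obs(): the state, without advancing time (a new reading comes with each control period).
- vision.camera(name): name is "side" or "top" or "wrist"; returns the picture (480x640x3 uint8, red, green, blue); there is no depth.
- vision.camera_model(name): a dict with "fov_y" (degrees; the focal length in pixels is half the picture's height over the tangent of half this angle, whatever the lens; pixels are square), "cx", "cy" (the principal point, pixels), "world_from_camera" (4x4, takes a point from camera to world coordinates); the wrist camera has in their place "hand_eye" (4x4, takes a point from camera to tool coordinates, whose origin is the TCP and whose axes are the flange's). Camera axes: x right, y down, z forward; pixel columns grow to the right and rows downward; lengths in m; the calibration is good to about 2 mm. The wrist camera is an equidistant fisheye: a pixel r from the principal point sees the ray r / f radians off the axis. A picture is of the moment at which its call begins: read the wrist's pose just before it. camera_model takes no time and is no camera call.
- workorder.job_done(): hands the job in; it is judged then, once.
Trained networks look in the newest picture that a camera, given by its name, has taken for a name from the list of things; names that differ only in an ending like _2 or _b are one class to them, and where a whole thing is asked for, a point or a joint stands for the part that bears it (a point fixed in the world has none). Each returns a list of dicts, best first, with "conf" (0 to 1); they miss things now and then, are a little off and sometimes report something else, mostly with a low value. They report only what shows in the picture. A call takes as long as a camera call.
- boxes_of(camera, target): "rect" ([centre column, centre row, width, height] in pixels, round what is visible of it).
The state is a dict: "clock": time; "joint_pos": joint angles; "joint_vel": joint speeds; "tau": joint torques, N m; "eef_pos": TCP position; "tool_rot": TCP orientation; "ft_force": force on the tool from outside, world axes, zero at the start; "ft_torque": the same for the moment, N m; "grip_width": finger opening in m; "grasp_force": force on a finger pad.
Only numpy, scipy, OpenCV 4.12 (cv2) and the standard library are available. Lean on these libraries where they do the work, as an engineer would, in place of code of your own. Each camera call takes 0.05 s, during which the arm holds its last target. There are 200 camera calls.

## Task

Size the guide pin that stands alone in its block: try it in the rings of the gauge stand one after another, widest first, feeling gently whether it goes in a centimetre or so, until a ring stops it; never press it with more than 40 N. Then leave it standing upright in the tightest ring it goes through, its collar fully down on that ring, and let go. Leave the two waiting pins and the pens on the bench where they are.

Things in the scene. Friction and masses are not known exactly. Their poses are not given: they have to be found in the camera images.
- gauge: low open ring-gauge stand, 76 mm deep (x), 250 mm long (y), 72 mm high, fixed: dark base, grey cheeks and bridge with four steel rings in a row, bores shrinking towards -y (to the right as the robot sees it), numbered by one to four drilled pips on the front edge. Ring faces stand 5 mm above the bridge. Origin: centre of its underside; y along the row to the widest ring
- ring_a_gauge: widest (first) ring of the gauge stand, steel, 54 mm outside, bore 34 mm, 16 mm high, open right through. Origin: centre of the bore in the upper face, 72 mm above the bench; z up along the bore. At the +y end of the row.
- ring_b_gauge: second ring of the gauge stand, steel, 54 mm outside, bore 30 mm, 16 mm high, open right through. Origin: centre of the bore in the upper face, 72 mm above the bench; z up along the bore. 58 mm along -y of the first.
- ring_c_gauge: third ring of the gauge stand, steel, 54 mm outside, bore 26 mm, 16 mm high, open right through. Origin: centre of the bore in the upper face, 72 mm above the bench; z up along the bore. 58 mm along -y of the second.
- ring_d_gauge: narrowest (fourth) ring of the gauge stand, steel, 54 mm outside, bore 22 mm, 16 mm high, open right through. Origin: centre of the bore in the upper face, 72 mm above the bench; z up along the bore. At the -y end of the row, 58 mm from the third.
- pin_1: one of three steel guide pins that look alike, upright. From the top: stem 22 mm across, 31 mm long (lowest 3 mm: neck 19 mm); collar 45 mm across, 7 mm thick; round shank 42 mm long with a 1.5 x 2 mm chamfer at its end. Origin: centre of the collar's underside (shank end 42 mm below, stem top 38.5 mm above), z up the pin. 0.15 to 0.3 kg. Any of the three may be the one that stands alone
- pin_2: guide pin, like pin_1 (same stem, collar and length, same origin). The three shanks differ in diameter, between 24 and 33 mm; they are hidden in the blocks at the start and not marked, so the size must be found in the rings
- pin_3: guide pin, like pin_1 (same origin). Each shank has 1.2 mm to spare in the tightest ring that it passes, and is nearly 3 mm too thick for the next ring, which stops it at the chamfer, within 2 mm of the ring's upper face. None passes the narrowest ring; all pass the widest
- lone_block: grey plastic block 66 x 66 mm, 56 mm high, fixed, with one socket 36 mm across and 50 mm deep that holds the pin that stands alone; it stands at one end of the gauge, left or right
- lone_socket (a point): centre of the mouth of the socket in the lone block, at the block's upper face (56 mm above the bench); at the start the collar of the pin to be sized rests here
- pair_block: grey plastic block 124 (x) x 66 mm, 56 mm high, fixed, with two such sockets 60 mm apart, holding the two waiting pins; it stands at the other end of the gauge. (A slanting aluminium post rises from the front right corner of the bench, near x 0.42, y -0.5: draw the arm in before swinging past it)
- marker: marker pen lying on the bench in front of the gauge, 135 mm long, 17 mm thick; origin at its middle, underside
- pen: slim ball pen lying behind the gauge, 145 mm long, 10 mm thick; origin at its middle, underside

How it is judged:
On the way, in this order (a step that is already met when the one before it is completed fails the run):
1. the pin is in the widest ring, at least 6 mm below its upper face (((horizontal distance between pin_1 and ring_a_gauge below 0.005 m and z of pin_1 in the frame of ring_a_gauge below 0.036 m and angle between pin_1's own z axis and vertical below 0.15 rad) or (horizontal distance between pin_2 and ring_a_gauge below 0.005 m and z of pin_2 in the frame of ring_a_gauge below 0.036 m and angle between pin_2's own z axis and vertical below 0.15 rad) or (horizontal distance between pin_3 and ring_a_gauge below 0.005 m and z of pin_3 in the frame of ring_a_gauge below 0.036 m and angle between pin_3's own z axis and vertical below 0.15 rad))), for 0.1 s.
2. the pin is tried in the second ring: either at least 6 mm into it, or stopped at its mouth with a push of over 2 N (((contact force between pin_1 and ring_b_gauge above 2 N and horizontal distance between pin_1 and ring_b_gauge below 0.008 m and z of pin_1 in the frame of ring_b_gauge above 0.036 m and angle between pin_1's own z axis and vertical below 0.2 rad) or (horizontal distance between pin_2 and ring_b_gauge below 0.005 m and z of pin_2 in the frame of ring_b_gauge below 0.036 m and angle between pin_2's own z axis and vertical below 0.15 rad) or (horizontal distance between pin_3 and ring_b_gauge below 0.005 m and z of pin_3 in the frame of ring_b_gauge below 0.036 m and angle between pin_3's own z axis and vertical below 0.15 rad))), for 0.05 s.
3. a ring has stopped the pin: it meets the first ring too tight for it with over 2 N (where that was the second ring: it is then back in the widest ring) (((horizontal distance between pin_1 and ring_a_gauge below 0.005 m and z of pin_1 in the frame of ring_a_gauge below 0.036 m and angle between pin_1's own z axis and vertical below 0.15 rad) or (contact force between pin_2 and ring_c_gauge above 2 N and horizontal distance between pin_2 and ring_c_gauge below 0.008 m and z of pin_2 in the frame of ring_c_gauge above 0.036 m and angle between pin_2's own z axis and vertical below 0.2 rad) or (contact force between pin_3 and ring_d_gauge above 2 N and horizontal distance between pin_3 and ring_d_gauge below 0.008 m and z of pin_3 in the frame of ring_d_gauge above 0.036 m and angle between pin_3's own z axis and vertical below 0.2 rad))), for 0.05 s.
At the end, for the whole second after the job is handed in: The pin that stood alone stands in the tightest ring that it passes, within 4 mm of the ring's axis, upright within 3 degrees, its collar within 2.5 mm of the ring's upper face, at rest; the lone block's socket is empty (((horizontal distance between pin_1 and ring_a_gauge below 0.004 m and z of pin_1 in the frame of ring_a_gauge below 0.0025 m and angle between pin_1's own z axis and vertical below 0.05 rad and linear speed of pin_1 below 0.02 m/s) or (horizontal distance between pin_2 and ring_b_gauge below 0.004 m and z of pin_2 in the frame of ring_b_gauge below 0.0025 m and angle between pin_2's own z axis and vertical below 0.05 rad and linear speed of pin_2 below 0.02 m/s) or (horizontal distance between pin_3 and ring_c_gauge below 0.004 m and z of pin_3 in the frame of ring_c_gauge below 0.0025 m and angle between pin_3's own z axis and vertical below 0.05 rad and linear speed of pin_3 below 0.02 m/s)) and horizontal distance between each of pin_1, pin_2, pin_3 and lone_socket above 0.06 m); the robot touches nothing.
It fails at once if a pin is pressed on a ring or on the stand with more than 40 N (contact force between any of pin_1, pin_2, pin_3 and gauge above 40 N).
It fails at once if one of the waiting pins is moved by more than 30 mm as well (distance of each of pin_1, pin_2 from where it was at the start of the episode above 0.03 m or distance of each of pin_1, pin_3 from where it was at the start of the episode above 0.03 m or distance of each of pin_2, pin_3 from where it was at the start of the episode above 0.03 m).
It fails at once if the marker or the ball pen on the bench is moved by more than 30 mm (distance of any of marker, pen from where it was at the start of the episode above 0.03 m).
It also fails if it takes over 64 s, if anything falls off the work surface, if the arm or the gripper's body presses on something with over 40 N, if the wrist force passes 120 N, or if a joint passes its speed limit or range.

## Working session

There is one attempt and no reset: what is moved stays moved. The work goes in short steps, Python scripts to look and compute and a tool call to move; the robot and the scene stay as the last step left them, time stands still between calls to the robot, and variables do not carry over. Pictures are saved under pics/ and viewed, at most 10 in all, crops included, and the job is handed in when it is done.

Besides the shell and the picture viewer there is one more tool, called after ">>>" by a JSON object that holds its "fn" and its "kwargs", one argument or row to a line. send_rows: Moves the arm, as the interface text tells. Its arguments: {"type":"object","properties":{"motion":{"type":"string"}},"required":["motion"]}

```bash
mkdir -p pics
cat > h.py <<'E'
from workcell import bot, vision, workorder, boxes_of
import numpy as np, cv2
from scipy.spatial.transform import Rotation as R
def save(cam,name):
    im=vision.camera(cam); cv2.imwrite('pics/'+name,im[:,:,::-1]); return im
def fpx(m): return 240/np.tan(np.radians(m['fov_y'])/2)
def ray(cam,u,v,obs=None):
    m=vision.camera_model(cam); f=fpx(m); d=np.array([u-m['cx'],v-m['cy']])
    if cam=='wrist':
        r=np.hypot(*d); a=r/f; c=np.r_[d/max(r,1e-9)*np.sin(a),np.cos(a)]
        T=np.eye(4);T[:3,:3]=R.from_quat(obs['tool_rot']).as_matrix();T[:3,3]=obs['eef_pos']
        M=T@np.array(m['hand_eye'])
    else: c=np.r_[d/f,1]; M=np.array(m['world_from_camera'])
    return M[:3,3],M[:3,:3]@c
def at_z(cam,u,v,z,obs=None):
    o,d=ray(cam,u,v,obs); return o+d*(z-o[2])/d[2]
def proj(cam,p,obs=None):
    m=vision.camera_model(cam); f=fpx(m)
    if cam=='wrist':
        T=np.eye(4);T[:3,:3]=R.from_quat(obs['tool_rot']).as_matrix();T[:3,3]=obs['eef_pos'];M=T@np.array(m['hand_eye'])
    else: M=np.array(m['world_from_camera'])
    c=np.linalg.inv(M)@np.r_[p,1]; c=c[:3]
    if cam=='wrist':
        r=np.hypot(c[0],c[1]); a=np.arctan2(r,c[2]); return np.array([m['cx'],m['cy']])+c[:2]/r*a*f
    return np.array([m['cx'],m['cy']])+c[:2]/c[2]*f
E
python3 - <<'E'
from h import *
np.set_printoptions(precision=4,suppress=True)
o=bot.get_obs(); print(o)
for c in ['top','side']:
    save(c,c+'0.png'); m=vision.camera_model(c); print(c,m)
    for t in ['gauge','ring_a_gauge','pin_1','lone_block','pair_block']:
        print(t,[(np.round(b['rect'],1).tolist(),round(b['conf'],2)) for b in boxes_of(c,t)][:6])
E
```

```text
{'clock': 0.0, 'joint_pos': array([ 1.314 ,  0.2414,  0.0037,  1.3352, -0.    ,  1.5708]), 'joint_vel': array([-0.0001,  0.0004, -0.0008,  0.0001,  0.    , -0.001 ]), 'tau': array([  0.0002, -37.2316,  25.2408,   0.0171,   0.    ,   0.    ]), 'eef_pos': array([0.1268, 0.483 , 0.2304]), 'tool_rot': array([ 0.128 ,  0.9918, -0.001 , -0.0001]), 'ft_force': array([ 0.3031,  0.065 , -0.0192]), 'ft_torque': array([ 0.0354, -0.0269, -0.0441]), 'grasp_force': 0.0, 'grip_width': 0.08520054231554007}
top {'fov_y': 45.13999711109954, 'cx': 326.62086470301716, 'cy': 234.29741712029602, 'world_from_camera': array([[-0.0111, -0.9865,  0.1636,  0.3316],
       [-0.9999,  0.0103, -0.0054,  0.1408],
       [ 0.0037, -0.1637, -0.9865,  1.1324],
       [ 0.    ,  0.    ,  0.    ,  1.    ]])}
gauge [([334.6, 245.9, 139.5, 52.0], 0.76)]
ring_a_gauge [([283.4, 247.2, 29.4, 26.3], 0.89), ([197.8, 268.0, 41.4, 39.3], 0.51)]
pin_1 [([443.4, 212.6, 27.3, 29.4], 0.96), ([441.9, 243.5, 22.6, 23.4], 0.95), ([192.9, 265.3, 26.7, 27.0], 0.79)]
lone_block [([197.3, 266.4, 40.4, 38.1], 0.62)]
pair_block [([437.0, 230.2, 41.2, 68.8], 0.72)]
side {'fov_y': 56.21385429065978, 'cx': 316.2391063619004, 'cy': 241.82738426275188, 'world_from_camera': array([[ 0.9453, -0.2167,  0.2437,  0.2864],
       [-0.3261, -0.6328,  0.7023, -0.4732],
       [ 0.0021, -0.7434, -0.6689,  0.6858],
       [ 0.    ,  0.    ,  0.    ,  1.    ]])}
gauge [([318.9, 272.2, 81.1, 109.1], 0.96)]
ring_a_gauge [([300.8, 233.8, 26.8, 21.5], 0.82)]
pin_1 [([355.3, 343.6, 24.8, 32.5], 0.95), ([389.6, 337.0, 27.8, 28.8], 0.85), ([267.1, 188.9, 17.1, 17.0], 0.73), ([336.2, 290.5, 31.0, 24.3], 0.64)]
lone_block [([266.4, 202.1, 37.2, 35.7], 0.81)]
pair_block [([373.4, 353.4, 84.2, 60.8], 0.58), ([269.2, 276.2, 25.3, 46.7], 0.45)]
```

View pics/top0.png

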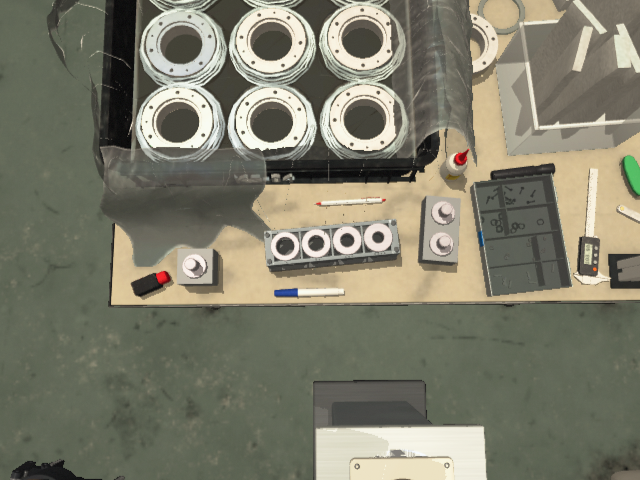

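The top view shows the lone pin at about (194,265) in the left block, the rings at (285,245) to (378,237) with the widest on the left, the pair block at right (440,230), the marker at (310,293) and the pen at (350,202).

Run:
```python
from h import *
np.set_printoptions(precision=4,suppress=True)
print('pin top',at_z('top',192.9,265.3,0.075),at_z('side',267.1,188.9,0.075))
print('block',at_z('top',197.3,266.4,0.05))
for u,v in [(283.4,247.2),(286,245),(378,237)]: print('ring',at_z('top',u,v,0.072))
print('ring a side',at_z('side',300.8,233.8,.072))
im=cv2.imread('pics/top0.png')[180:310,140:480]
cv2.imwrite('pics/t1.png',cv2.resize(im,None,fx=2.35,fy=2.35,interpolation=cv2.INTER_CUBIC))
o=bot.get_obs(); print(R.from_quat(o['tool_rot']).as_matrix()); print(vision.camera_model('wrist'))
```

```text
pin top [0.4518 0.3815 0.075 ] [0.4606 0.3802 0.075 ]
block [0.4525 0.3788 0.05  ]
ring [0.4841 0.2154 0.072 ]
ring [0.4882 0.2106 0.072 ]
ring [0.5015 0.0395 0.072 ]
ring a side [0.4878 0.2053 0.072 ]
[[-0.9672  0.2539  0.    ]
 [ 0.2539  0.9672  0.    ]
 [-0.      0.     -1.    ]]
{'fov_y': 65.70646984690485, 'cx': 312.59321042735587, 'cy': 240.21189790530192, 'hand_eye': array([[ 0.    , -0.9612, -0.276 ,  0.0691],
       [ 1.    ,  0.    ,  0.0001,  0.0003],
       [-0.0001, -0.276 ,  0.9612, -0.1423],
       [ 0.    ,  0.    ,  0.    ,  1.    ]])}
```

View pics/t1.png

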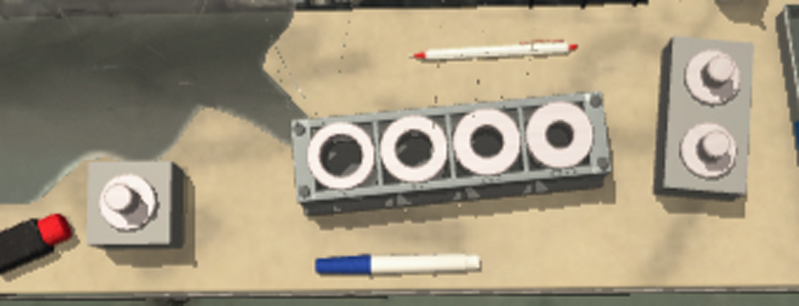

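>>> {"fn": "send_rows", "kwargs": {
  "motion": "-1 -5 0 0 -0.12; -1 -10 -0.3 0 -0.24; -1 -15 -0.6 1 -0.346; -1 -20 -0.9 2 -0.346; -1 -25 -1.1 3 -0.346"
}}

```text
clock: 1.1
eef_pos: [0.3647, 0.4097, 0.2019]
tool_rot: [-0.045, 0.999, 0.0, 0.0]
ft_force: [0.2, 0.3, 0.4]
grip_width: 0.0852
grasp_force: 0.0
```

>>> {"fn": "send_rows", "kwargs": {
  "motion": "-1 -4.5 -1.8 1 0; -1 -8.7 -3.7 2 0; -1 -8.7 -3.7 2 0; -1 -8.7 -3.7 2 0"
}}

```text
clock: 1.5
eef_pos: [0.4534, 0.3804, 0.1811]
tool_rot: [-0.043, 0.999, -0.0, -0.001]
ft_force: [-0.4, 0.9, -1.0]
grip_width: 0.0852
grasp_force: 0.0
```

```bash
cat > look.py <<'E'
from h import *
import sys
np.set_printoptions(precision=4,suppress=True)
o=bot.get_obs(); print(o['eef_pos'],R.from_quat(o['tool_rot']).as_matrix()[:,0],o['ft_force'],o['grip_width'])
im=save('wrist',sys.argv[1])
for t in ['pin_1','ring_a_gauge']:
    for b in boxes_of('wrist',t): print(t,np.round(b['rect'],1),round(b['conf'],2))
E
python3 look.py w1.png
```

```text
[0.4534 0.3804 0.1811] [-0.9962 -0.0866  0.0017] [-0.4399  0.9027 -0.9861] 0.08524182859596646
pin_1 [314.8 229.7  58.4  60.3] 0.59
ring_a_gauge [104.8 258.4  56.7  66.5] 0.69
ring_a_gauge [ 53.  256.3  49.3  56.2] 0.52
```

View pics/w1.png

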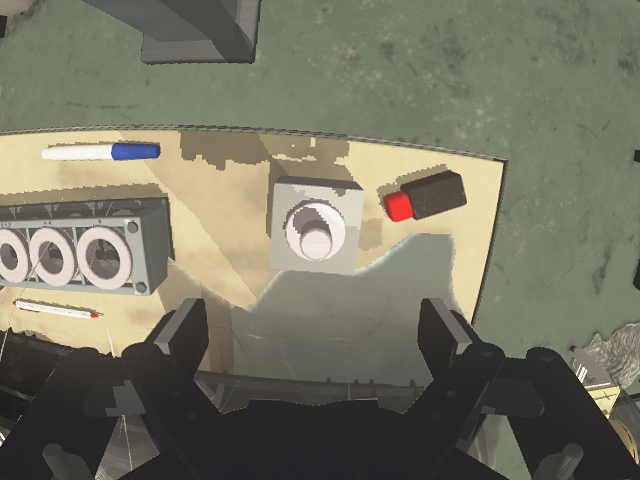

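The wrist view shows the lone pin's collar centred near (315,230) with its stem top near (316,242). The rings are at left: a (104,255), b (53,256) and c (8,256).

Run:
```python
from h import *
np.set_printoptions(precision=4,suppress=True)
o=bot.get_obs(); M=R.from_quat(o['tool_rot']).as_matrix()
for n,u,v,z in [('collar',314.8,229.7,.063),('stem',316,242,.0945),('ra',104.8,258,.072),('rb',53,256.3,.072)]:
    p=at_z('wrist',u,v,z,o); print(n,p,M.T@(p-o['eef_pos']))
im=cv2.imread('pics/w1.png'); cv2.imwrite('pics/w1c.png',cv2.resize(im[180:280,260:370],None,fx=5,fy=5,interpolation=cv2.INTER_CUBIC))
```

```text
collar [0.4498 0.3836 0.063 ] [0.0018 0.0017 0.1195]
stem [0.4499 0.3842 0.0945] [0.0017 0.0022 0.088 ]
ra [0.4853 0.2173 0.072 ] [-0.0184 -0.1671  0.1104]
rb [0.49   0.1605 0.072 ] [-0.018  -0.2242  0.1104]
```

View pics/w1c.png

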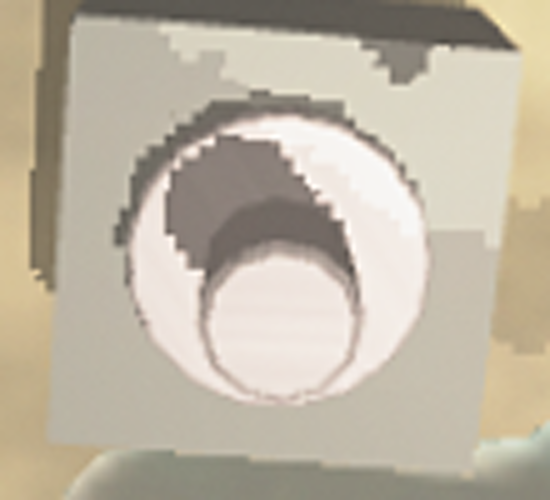

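The crop puts the collar centre at (315.8,231.6) and the stem top at (316.3,244.8), so the pin sits about 2.4 mm along tool +y.

>>> {"fn": "send_rows", "kwargs": {
  "motion": "-1 0 0.24 4 0; -1 0 0.24 8 0; -1 0 0.24 10.5 0; -1 0 0.24 11.4 0; -1 0 0.24 11.4 0"
}}

```text
clock: 2.15
eef_pos: [0.4511, 0.384, 0.0674]
tool_rot: [-0.046, 0.999, -0.001, -0.001]
ft_force: [-0.1, 0.3, -0.1]
grip_width: 0.0854
grasp_force: 0.0
```

>>> {"fn": "send_rows", "kwargs": {
  "motion": "1 0 0 0 0; 1 0 0 0 0; 1 0 0 0 0; 1 0 0 0 0; 1 0 0 0 0"
}}

```text
clock: 2.65
eef_pos: [0.4533, 0.384, 0.0691]
tool_rot: [-0.044, 0.999, 0.001, 0.001]
ft_force: [-0.3, -0.3, 3.5]
grip_width: 0.0195
grasp_force: 59.0
```

>>> {"fn": "send_rows", "kwargs": {
  "motion": "1 0 0 0 0; 1 0 0 0 0; 1 0 0 0 0"
}}

```text
clock: 2.95
eef_pos: [0.4533, 0.384, 0.0691]
tool_rot: [-0.044, 0.999, 0.001, 0.001]
ft_force: [-0.2, -1.0, 6.1]
grip_width: 0.0201
grasp_force: 59.1
```

>>> {"fn": "send_rows", "kwargs": {
  "motion": "1 0 0 -1 0; 1 0 0 -3 0; 1 0 0 -6 0; 1 0 0 -8.5 0; 1 0 0 -8.5 0"
}}

```text
clock: 3.45
eef_pos: [0.4545, 0.3853, 0.157]
tool_rot: [-0.045, 0.999, 0.002, 0.003]
ft_force: [0.7, 0.5, -1.7]
grip_width: 0.0199
grasp_force: 58.9
```

Run:
```python
from h import *
o=bot.get_obs();print(o['eef_pos'],o['tool_rot'],o['grip_width'],o['grasp_force'],o['ft_force'])
a=save('wrist','w2.png'); b=save('side','s2.png')
c,r=proj('side',o['eef_pos']).astype(int); print(c,r)
s=cv2.resize(b[r-60:r+90,c-70:c+70,::-1],None,fx=3.2,fy=3.2,interpolation=cv2.INTER_CUBIC)
w=a[100:420,170:520,::-1]; w=cv2.resize(w,(350,480))
cv2.imwrite('pics/c2.png',np.hstack([w,s[:480]]))
```

```text
[0.45451676 0.38526379 0.15700326] [-0.04456278  0.99900011  0.00224536  0.00281159] 0.01987951668548607 58.87524407822639 [ 0.71792242  0.52180845 -1.6721932 ]
261 157
```

View pics/c2.png

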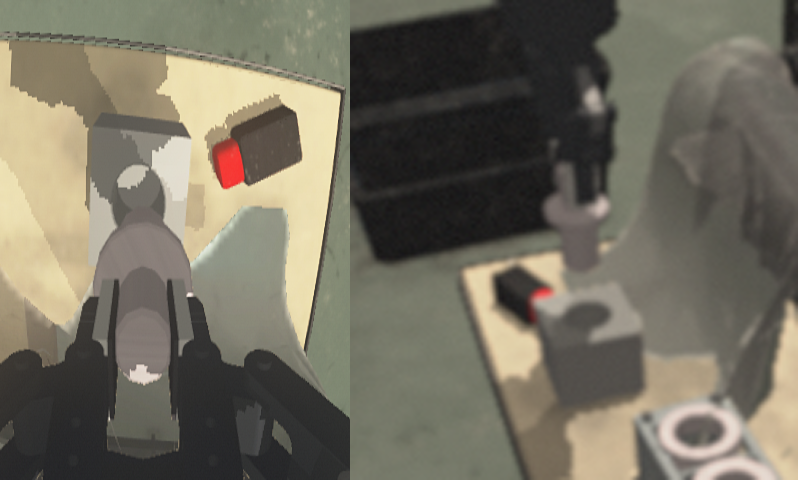

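The pin is held nearly upright and the lone socket is empty in the side view. The shank end shows near wrist pixel (309,224).

>>> {"fn": "send_rows", "kwargs": {
  "motion": "1 -0.5 -4 0 0; 1 -1.0 -8 0 0; 1 -1.6 -11.4 0 0; 1 -1.6 -11.4 0 0; 1 -1.6 -11.4 0 0"
}}

```text
clock: 4.05
eef_pos: [0.4779, 0.2703, 0.1512]
tool_rot: [-0.044, 0.999, -0.001, -0.002]
ft_force: [-0.0, 0.3, -1.7]
grip_width: 0.0199
grasp_force: 59.3
```

```bash
python3 look.py w3.png; python3 -c "
import cv2
im=cv2.imread('pics/w3.png'); cv2.imwrite('pics/w3c.png',cv2.resize(im[160:420,40:440],None,fx=2,fy=2,interpolation=cv2.INTER_CUBIC))"
```

```text
[0.4779 0.2703 0.1512] [-0.9962 -0.0872  0.0034] [-0.0011  0.3077 -1.6713] 0.01989318256257976
pin_1 [313.5 296.  103.2 118.7] 0.68
ring_a_gauge [224.3 253.1  82.1  81.5] 0.84
ring_a_gauge [ 28.2 249.6  53.4  66.5] 0.68
```

View pics/w3c.png

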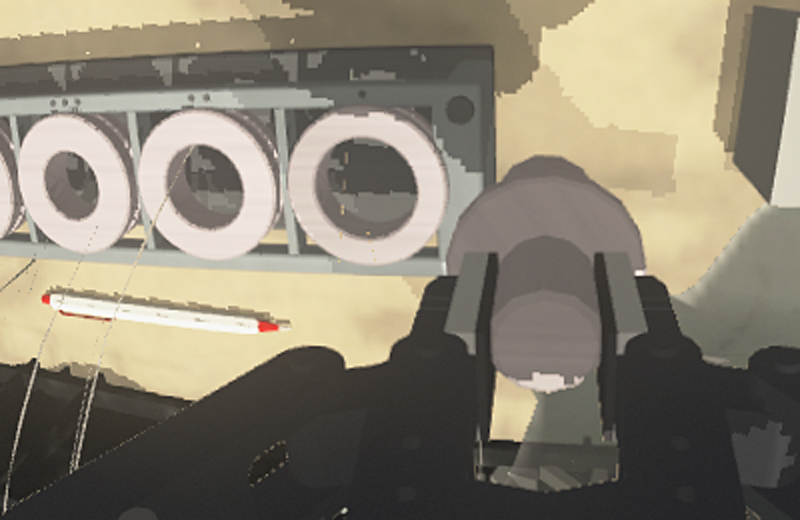

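```bash
cat > fit.py <<'E'
from h import *
from scipy.optimize import least_squares
np.set_printoptions(precision=4,suppress=True)
m=vision.camera_model('wrist');f=fpx(m);Hi=np.linalg.inv(np.array(m['hand_eye']))
def pj(P):
    c=(Hi@np.c_[P,np.ones(len(P))].T)[:3]; r=np.hypot(c[0],c[1]);a=np.arctan2(r,c[2])
    return np.c_[m['cx']+c[0]/r*a*f,m['cy']+c[1]/r*a*f]
t=np.linspace(0,2*np.pi,180)
def circ(x,y,z,lx,ly,s,rad):   # s: along pin downwards from collar underside; lx,ly lean per m down (tool frame)
    return pj(np.c_[x+lx*s+rad*np.cos(t),y+ly*s+rad*np.sin(t),np.full(t.shape,z+s)])
def feats(p,rs):
    x,y,z,lx,ly=p
    C=circ(x,y,z,lx,ly,-.007,.0225);S=circ(x,y,z,lx,ly,.042,rs-.0015);T=circ(x,y,z,lx,ly,-.0385,.011);S2=circ(x,y,z,lx,ly,.040,rs)
    return C,np.vstack([S,S2]),T
def run(obs,rs):
    # obs: collar_l,collar_r,collar_top, shank_l,shank_r(None ok), shank_top, stem_l,stem_r,stem_bottom
    def res(p):
        C,S,T=feats(p,rs)
        v=[C[:,0].min(),C[:,0].max(),C[:,1].min(),S[:,0].min(),S[:,0].max(),S[:,1].min(),T[:,0].min(),T[:,0].max(),T[:,1].max()]
        return [a-b for a,b in zip(v,obs) if b is not None]
    r=least_squares(res,[0,0,.013,0,0]); return r.x,np.sqrt(np.mean(r.fun**2))
if __name__=='__main__':
    w2=[262,361,243.3,287,331,209.5,286,340,355]
    w3=[263,362,247.5,None,None,238,286,341,355.5]
    for rs in [.0124,.0144,.0164]:
        print(rs,'w2',run(w2,rs),'w3',run(w3,rs))
    C,S,T=feats([0,0,.013,0,0],.0144);print('upright',C.min(0),C.max(0),S.min(0),T.max(0))
E
python3 fit.py
python3 - <<'E'
from h import *
o=dict(eef_pos=np.array([0.4779,0.2703,0.1512]))
o=bot.get_obs(); M=R.from_quat(o['tool_rot']).as_matrix()
# ring centre px from crop: a outer 288..448 x,105..265 y ; b 138..277,108..260; c 18..134,112..252
for n,l,r,t,b in [('a',288,448,105,265),('b',138,278,108,260),('c',18,135,112,253)]:
    p=at_z('wrist',40+(l+r)/4,160+(t+b)/4,.072,o); print(n,p,M.T@(p-o['eef_pos']))
E
```

```text
0.0124 w2 (array([ 0.002 , -0.0008,  0.0281,  0.2902, -0.0286]), np.float64(2.0229538934039772)) w3 (array([-0.0014, -0.0001,  0.0202,  0.0353, -0.0123]), np.float64(0.7995302369190069))
0.0144 w2 (array([ 0.0011, -0.0008,  0.0288,  0.2673, -0.0288]), np.float64(2.0415121078978227)) w3 (array([-0.0016, -0.0001,  0.019 ,  0.0045, -0.0122]), np.float64(1.0650434977412973))
0.0164 w2 (array([-0.0001, -0.0008,  0.0301,  0.2477, -0.0291]), np.float64(3.0748987099642884)) w3 (array([-0.0019, -0.0001,  0.018 , -0.0261, -0.012 ]), np.float64(1.4214010790082128))
upright [261.4366 249.353 ] [363.5822 341.8589] [286.6976 237.7087] [342.9143 359.6262]
a [0.4861176  0.21594886 0.072     ] [-0.00298355 -0.05673069  0.08005003]
b [0.49137352 0.15903356 0.072     ] [-0.00308399 -0.11388807  0.08006784]
c [0.4965629  0.10260226 0.072     ] [-0.00316183 -0.17055741  0.08008554]
```

The crop shows ring a centred at (224,252), b at (144,252) and c at (78,251) in wrist pixels. The pin now hangs almost upright, having swung in the grip earlier, so I'll move gently.

>>> {"fn": "send_rows", "kwargs": {
  "motion": "1 0 -0.5 0 0; 1 -0.05 -1.8 0 0; 1 -0.1 -3.5 0 0; 1 -0.15 -4.8 0 0; 1 -0.15 -5.6 0 0"
}}

```text
clock: 4.7
eef_pos: [0.4854, 0.214, 0.1531]
tool_rot: [-0.044, 0.999, -0.0, -0.0]
ft_force: [-0.5, 0.6, -1.8]
grip_width: 0.0199
grasp_force: 59.3
```

>>> {"fn": "send_rows", "kwargs": {
  "motion": "1 0 0 0 0; 1 0 0 0.5 0; 1 0 0 0.5 0"
}}

```text
clock: 5.0
eef_pos: [0.4848, 0.216, 0.1472]
tool_rot: [-0.045, 0.999, -0.0, -0.001]
ft_force: [-0.1, -0.2, -1.9]
grip_width: 0.02
grasp_force: 59.3
```

```bash
python3 look.py w4.png; python3 -c "
import cv2
im=cv2.imread('pics/w4.png'); cv2.imwrite('pics/w4c.png',cv2.resize(im[200:380,220:420],None,fx=3.3,fy=3.3,interpolation=cv2.INTER_CUBIC))"
```

```text
[0.4848 0.216  0.1472] [-0.996  -0.0892  0.0011] [-0.1371 -0.2333 -1.8817] 0.020043881774682335
pin_1 [312.5 296.1  97.7 122.1] 0.85
pin_1 [168.4 320.9 143.9  20.8] 0.69
ring_a_gauge [308.2 237.5  87.5  60.2] 0.9
ring_a_gauge [ 24.6 243.7  46.7 151.3] 0.35
```

View pics/w4c.png

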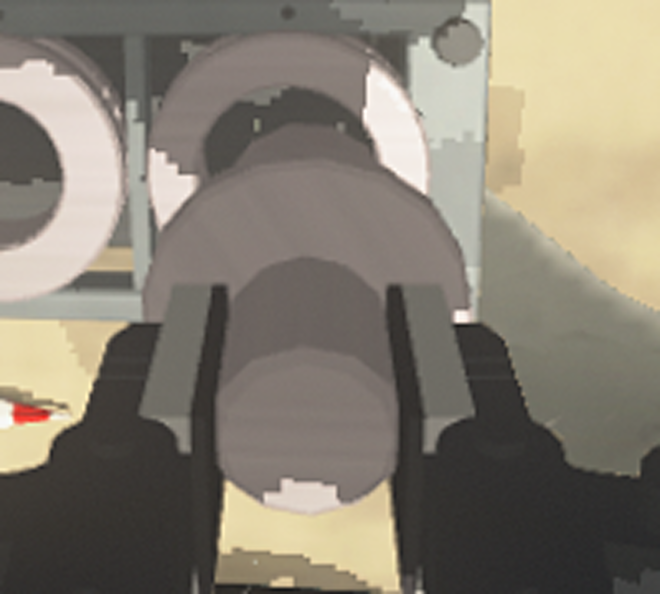

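```bash
cat > ringfit.py <<'E'
from fit import *
def ring(l,r,top,z,rad=.027):
    def res(p):
        P=pj(np.c_[p[0]+rad*np.cos(t),p[1]+rad*np.sin(t),np.full(t.shape,z)])
        return [P[:,0].min()-l,P[:,0].max()-r,P[:,1].min()-top]
    s=least_squares(res,[0,0]); return s.x,s.fun
E
python3 - <<'E'
from ringfit import *
g=lambda a,o:a/3.3+o
print(ring(g(148,220),g(428,220),g(32,200),.0752))
print('bore',ring(g(205,220),g(375,220),g(86,200),.0752,.017))
for rs in [.0124,.0144,.0164]:
    print(run([g(143,220),g(468,220),g(158,200),None,None,g(122,200),g(217,220),g(398,220),g(512,200)],rs))
    p,_=run([g(143,220),g(468,220),g(158,200),None,None,g(122,200),g(217,220),g(398,220),g(512,200)],rs)
    S=feats(p,rs)[1]; print('shank l r',(S[:,0].min()-220)*3.3,(S[:,0].max()-220)*3.3)
E
```

```text
(array([-0.0015, -0.0033]), array([-1.2894,  1.2808,  0.0878]))
bore (array([-0.0016, -0.0029]), array([-1.8333,  1.8265,  0.0811]))
(array([-0.0017, -0.    ,  0.0214,  0.0468, -0.0074]), np.float64(0.6895350265773423))
shank l r 232.81272064760824 374.20568671551854
(array([-0.0019, -0.    ,  0.0202,  0.0158, -0.0073]), np.float64(0.8856105839928056))
shank l r 221.2091482754944 385.8408381526033
(array([-0.0022, -0.    ,  0.0191, -0.0149, -0.0072]), np.float64(1.214563673785319))
shank l r 209.57299966232267 397.5088654955875
```

Relative to the pin, ring a lies about 2.8 mm along tool −y (ring face edges 265..350 px, top 210). I'll shift by that and descend gently.

>>> {"fn": "send_rows", "kwargs": {
  "motion": "1 0 -0.28 0 0; 1 0 -0.28 0.5 0; 1 0 -0.28 1.0 0; 1 0 -0.28 1.5 0; 1 0 -0.28 1.5 0"
}}

```text
clock: 5.65
eef_pos: [0.4847, 0.2128, 0.1318]
tool_rot: [-0.045, 0.999, -0.0, -0.001]
ft_force: [-0.1, -1.0, -1.7]
grip_width: 0.0203
grasp_force: 59.3
```

>>> {"fn": "send_rows", "kwargs": {
  "motion": "1 0 0 0.2 0; 1 0 0 0.4 0; 1 0 0 0.6 0; 1 0 0 0.8 0; 1 0 0 0.8 0"
}}

```text
clock: 6.15
eef_pos: [0.4853, 0.2131, 0.1247]
tool_rot: [-0.045, 0.999, -0.0, -0.0]
ft_force: [0.2, -0.0, -2.2]
grip_width: 0.0196
grasp_force: 59.3
```

>>> {"fn": "send_rows", "kwargs": {
  "motion": "1 0 0 0.3 0; 1 0 0 0.6 0; 1 0 0 0.9 0; 1 0 0 1.1 0; 1 0 0 1.1 0"
}}

```text
clock: 6.65
eef_pos: [0.4852, 0.213, 0.1135]
tool_rot: [-0.045, 0.999, -0.0, -0.0]
ft_force: [-0.4, 0.1, -1.5]
grip_width: 0.0198
grasp_force: 59.3
```

Run:
```python
from h import *
o=bot.get_obs();print(o['eef_pos'],o['ft_force'],o['ft_torque'])
a=save('wrist','w5.png'); b=save('side','s5.png')
c,r=proj('side',o['eef_pos']).astype(int)
s=cv2.resize(b[r-50:r+70,c-60:c+60,::-1],(480,480),interpolation=cv2.INTER_CUBIC)
w=cv2.resize(a[200:380,220:340,::-1],(320,480),interpolation=cv2.INTER_CUBIC)
cv2.imwrite('pics/c5.png',np.hstack([w,s]))
```

```text
[0.48517956 0.21302782 0.11348102] [-0.37350636  0.14662421 -1.47367099] [ 0.01810291  0.01319677 -0.04379369]
```

View pics/c5.png

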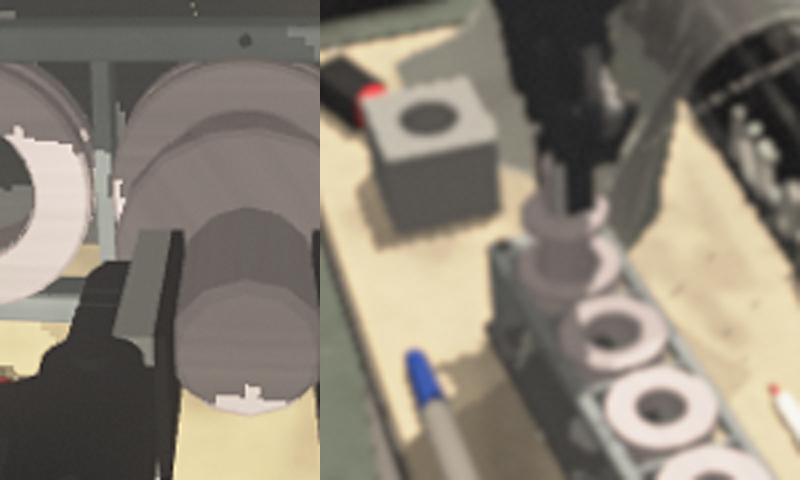

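The pin's shank is clearly inside the widest ring. I'll lift out and move one pitch to ring b.

>>> {"fn": "send_rows", "kwargs": {
  "motion": "1 0 0 -0.8 0; 1 0 0 -1.8 0; 1 0 0 -2.8 0; 1 0 0 -3.4 0; 1 0 0 -3.4 0"
}}

```text
clock: 7.25
eef_pos: [0.4865, 0.2136, 0.1497]
tool_rot: [-0.045, 0.999, 0.001, 0.002]
ft_force: [0.4, 0.3, -1.8]
grip_width: 0.0199
grasp_force: 59.3
```

>>> {"fn": "send_rows", "kwargs": {
  "motion": "1 0 -0.5 0 0; 1 0 -1.8 0 0; 1 0 -3.5 0 0; 1 0 -5 0 0; 1 0 -5.8 0 0"
}}

```text
clock: 7.75
eef_pos: [0.4904, 0.1533, 0.1476]
tool_rot: [-0.044, 0.999, -0.0, -0.001]
ft_force: [-0.3, 0.5, -2.8]
grip_width: 0.0197
grasp_force: 59.3
```

>>> {"fn": "send_rows", "kwargs": {
  "motion": "1 0 0 0 0; 1 0 0 0 0; 1 0 0 0 0"
}}

```text
clock: 8.05
eef_pos: [0.4907, 0.1557, 0.148]
tool_rot: [-0.045, 0.999, 0.0, 0.0]
ft_force: [-0.4, -0.0, -2.3]
grip_width: 0.0196
grasp_force: 59.3
```

```bash
python3 look.py w6.png
python3 - <<'E'
from ringfit import *
def r2(l,top,z,rad=.027):
    def res(p):
        P=pj(np.c_[p[0]+rad*np.cos(t),p[1]+rad*np.sin(t),np.full(t.shape,z)])
        return [P[:,0].min()-l,P[:,1].min()-top]
    return least_squares(res,[0,0]).x
print('w5',r2(220+115/2.667,200+60/2.667,.0415))
im=cv2.imread('pics/w6.png'); cv2.imwrite('pics/w6c.png',cv2.resize(im[200:380,220:420],None,fx=3.3,fy=3.3,interpolation=cv2.INTER_CUBIC))
E
```

```text
[0.4907 0.1557 0.148 ] [-0.996  -0.0894 -0.0002] [-0.3732 -0.0059 -2.2617] 0.01957794742644504
pin_1 [ 21.6 218.7  39.3  52.5] 0.96
pin_1 [314.1 295.1 100.7 122.1] 0.85
pin_1 [ 23.6 287.5  44.1  54.6] 0.66
ring_a_gauge [401.6 248.8  81.5  77.9] 0.61
w5 [-0.0014  0.0007]
```

View pics/w6c.png

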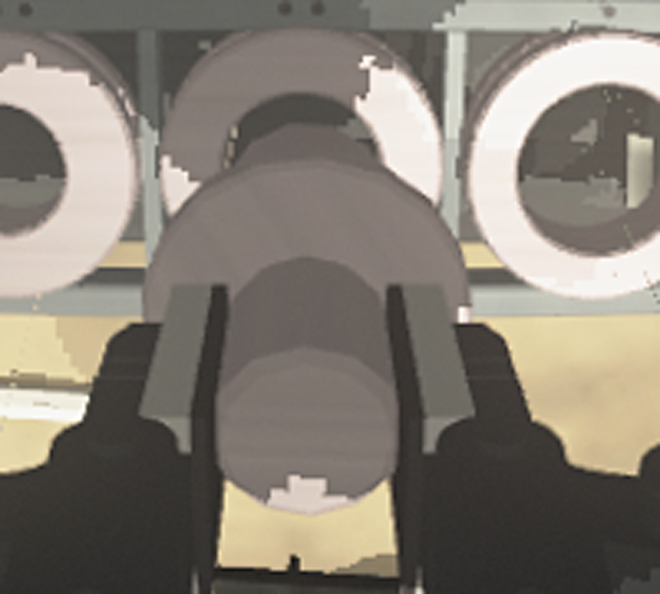

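In the picture ring b is centred under the pin (ring columns 269..354, pin about 312.6), within 1 mm. I'll descend with force checks.

>>> {"fn": "send_rows", "kwargs": {
  "motion": "1 0 -0.05 0.4 0; 1 0 -0.05 0.8 0; 1 0 -0.05 1.2 0; 1 0 -0.05 1.2 0"
}}

```text
clock: 8.6
eef_pos: [0.49, 0.1547, 0.135]
tool_rot: [-0.045, 0.999, -0.0, -0.001]
ft_force: [-0.2, -0.2, -2.0]
grip_width: 0.02
grasp_force: 59.3
```

>>> {"fn": "send_rows", "kwargs": {
  "motion": "1 0 0 0.1 0; 1 0 0 0.2 0; 1 0 0 0.3 0; 1 0 0 0.3 0"
}}

```text
clock: 9.0
eef_pos: [0.4907, 0.1549, 0.1329]
tool_rot: [-0.045, 0.999, -0.0, -0.0]
ft_force: [0.5, 1.1, -1.8]
grip_width: 0.0197
grasp_force: 59.3
```

>>> {"fn": "send_rows", "kwargs": {
  "motion": "1 0 0 0.1 0; 1 0 0 0.2 0; 1 0 0 0.3 0; 1 0 0 0.3 0"
}}

```text
clock: 9.4
eef_pos: [0.4906, 0.1548, 0.1298]
tool_rot: [-0.045, 0.999, -0.0, -0.0]
ft_force: [-0.0, -0.4, -1.8]
grip_width: 0.0198
grasp_force: 59.3
```

>>> {"fn": "send_rows", "kwargs": {
  "motion": "1 0 0 0.1 0; 1 0 0 0.2 0; 1 0 0 0.3 0; 1 0 0 0.3 0"
}}

```text
clock: 9.8
eef_pos: [0.4905, 0.1548, 0.1267]
tool_rot: [-0.045, 0.999, -0.0, -0.0]
ft_force: [-0.5, -0.2, -1.2]
grip_width: 0.0199
grasp_force: 59.3
```

>>> {"fn": "send_rows", "kwargs": {
  "motion": "1 0 0 0.1 0; 1 0 0 0.2 0; 1 0 0 0.3 0; 1 0 0 0.3 0"
}}

```text
clock: 10.2
eef_pos: [0.4912, 0.1549, 0.124]
tool_rot: [-0.045, 0.999, 0.0, 0.0]
ft_force: [1.7, -1.4, -1.7]
grip_width: 0.0198
grasp_force: 59.3
```

>>> {"fn": "send_rows", "kwargs": {
  "motion": "1 0 0 0.1 0; 1 0 0 0.2 0; 1 0 0 0.3 0; 1 0 0 0.3 0"
}}

```text
clock: 10.6
eef_pos: [0.491, 0.1549, 0.1209]
tool_rot: [-0.045, 0.999, -0.0, 0.0]
ft_force: [2.9, -0.6, -2.1]
grip_width: 0.0203
grasp_force: 59.3
```

>>> {"fn": "send_rows", "kwargs": {
  "motion": "1 0 0 0.1 0; 1 0 0 0.2 0; 1 0 0 0.3 0; 1 0 0 0.3 0"
}}

```text
clock: 11.0
eef_pos: [0.4909, 0.1549, 0.1179]
tool_rot: [-0.045, 0.999, -0.0, 0.0]
ft_force: [2.6, -0.1, -1.6]
grip_width: 0.0199
grasp_force: 59.3
```

>>> {"fn": "send_rows", "kwargs": {
  "motion": "1 0 0 0.1 0; 1 0 0 0.2 0; 1 0 0 0.3 0; 1 0 0 0.3 0"
}}

```text
clock: 11.4
eef_pos: [0.4909, 0.1549, 0.1149]
tool_rot: [-0.045, 0.999, -0.0, 0.0]
ft_force: [2.9, -1.1, -1.7]
grip_width: 0.0201
grasp_force: 59.4
```

>>> {"fn": "send_rows", "kwargs": {
  "motion": "1 -0.05 0 0 0; 1 -0.1 0 0 0; 1 -0.1 0 0 0; 1 -0.1 0 0 0"
}}

```text
clock: 11.8
eef_pos: [0.4913, 0.1549, 0.1147]
tool_rot: [-0.045, 0.999, -0.0, -0.0]
ft_force: [2.1, -0.4, -1.4]
grip_width: 0.0205
grasp_force: 59.4
```

>>> {"fn": "send_rows", "kwargs": {
  "motion": "1 -0.05 0 0 0; 1 -0.1 0 0 0; 1 -0.1 0 0 0; 1 -0.1 0 0 0"
}}

```text
clock: 12.2
eef_pos: [0.492, 0.1551, 0.1146]
tool_rot: [-0.045, 0.999, 0.0, -0.001]
ft_force: [-0.0, 0.8, -2.6]
grip_width: 0.0201
grasp_force: 59.4
```

>>> {"fn": "send_rows", "kwargs": {
  "motion": "1 -0.05 0 0 0; 1 -0.1 0 0 0; 1 -0.1 0 0 0; 1 -0.1 0 0 0"
}}

```text
clock: 12.6
eef_pos: [0.4933, 0.1551, 0.1148]
tool_rot: [-0.045, 0.999, 0.0, -0.0]
ft_force: [-0.9, 0.4, -1.6]
grip_width: 0.0197
grasp_force: 59.3
```

>>> {"fn": "send_rows", "kwargs": {
  "motion": "1 0.1 0 0 0; 1 0.1 0 -0.8 0; 1 0.1 0 -1.8 0; 1 0.1 0 -2.8 0; 1 0.1 0 -3.2 0"
}}

```text
clock: 13.1
eef_pos: [0.4939, 0.1554, 0.1491]
tool_rot: [-0.045, 0.999, 0.0, 0.002]
ft_force: [0.7, 0.6, -2.1]
grip_width: 0.0198
grasp_force: 59.3
```

>>> {"fn": "send_rows", "kwargs": {
  "motion": "1 0 0 0 0; 1 0 -1 0 0; 1 0 -2.7 0 0; 1 0 -4.6 0 0; 1 0 -5.8 0 0"
}}

```text
clock: 13.6
eef_pos: [0.4974, 0.0956, 0.1464]
tool_rot: [-0.044, 0.999, -0.0, -0.001]
ft_force: [0.2, 1.0, -1.9]
grip_width: 0.0201
grasp_force: 59.3
```

>>> {"fn": "send_rows", "kwargs": {
  "motion": "1 0 0 0 0; 1 0 0 0 0; 1 0 0 0 0"
}}

```text
clock: 13.9
eef_pos: [0.4978, 0.0977, 0.1469]
tool_rot: [-0.045, 0.999, 0.0, -0.0]
ft_force: [-0.2, -0.3, -1.2]
grip_width: 0.02
grasp_force: 59.3
```

```bash
python3 look.py w7.png
python3 - <<'E'
import cv2
im=cv2.imread('pics/w7.png'); cv2.imwrite('pics/w7c.png',cv2.resize(im[200:340,230:400],None,fx=4.2,fy=4.2,interpolation=cv2.INTER_CUBIC))
E
```

```text
[0.4978 0.0977 0.1469] [-0.996  -0.0895  0.0001] [-0.1653 -0.315  -1.1785] 0.019969988604327547
pin_1 [ 66.2 214.4  63.2  57.2] 0.95
pin_1 [ 66.9 289.4  56.2  61.3] 0.87
pin_1 [313.  295.4  99.7 117. ] 0.7
ring_a_gauge [483.6 245.8  72.2  80.8] 0.9
ring_a_gauge [605.6 215.2  68.7  85.9] 0.7
```

View pics/w7c.png

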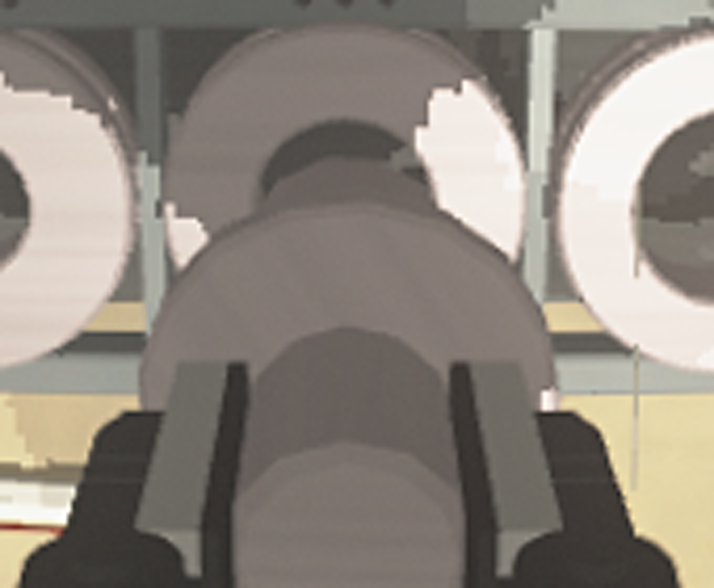

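Ring c is centred at column 312, in line with the pin (312.7); its bore top is at row 229 and the shank end's top at row 237. I'll feel into ring c.

>>> {"fn": "send_rows", "kwargs": {
  "motion": "1 0 0 0.4 0; 1 0 0 0.8 0; 1 0 0 1.2 0; 1 0 0 1.5 0; 1 0 0 1.5 0"
}}

```text
clock: 14.55
eef_pos: [0.4973, 0.0972, 0.1312]
tool_rot: [-0.045, 0.999, -0.0, -0.001]
ft_force: [-0.9, 0.3, -2.0]
grip_width: 0.02
grasp_force: 59.3
```

>>> {"fn": "send_rows", "kwargs": {
  "motion": "1 0 0 0.1 0; 1 0 0 0.2 0; 1 0 0 0.3 0; 1 0 0 0.3 0"
}}

```text
clock: 14.95
eef_pos: [0.4978, 0.0972, 0.1289]
tool_rot: [-0.045, 0.999, -0.0, -0.0]
ft_force: [0.1, -0.2, -2.2]
grip_width: 0.0198
grasp_force: 59.3
```

>>> {"fn": "send_rows", "kwargs": {
  "motion": "1 0 0 0.1 0; 1 0 0 0.2 0; 1 0 0 0.2 0; 1 0 0 0.2 0"
}}

```text
clock: 15.35
eef_pos: [0.4979, 0.0973, 0.127]
tool_rot: [-0.045, 0.999, 0.0, 0.0]
ft_force: [-0.3, -0.1, -1.4]
grip_width: 0.02
grasp_force: 59.5
```

>>> {"fn": "send_rows", "kwargs": {
  "motion": "1 0 0 0.1 0; 1 0 0 0.2 0; 1 0 0 0.2 0; 1 0 0 0.2 0"
}}

```text
clock: 15.75
eef_pos: [0.4983, 0.0973, 0.1266]
tool_rot: [-0.045, 0.999, 0.0, 0.001]
ft_force: [-2.3, -0.3, 7.9]
grip_width: 0.0199
grasp_force: 60.6
```

>>> {"fn": "send_rows", "kwargs": {
  "motion": "1 0.05 0 0 0; 1 0.1 0 0 0; 1 0.1 0 0 0"
}}

```text
clock: 16.05
eef_pos: [0.4979, 0.0973, 0.1266]
tool_rot: [-0.045, 0.999, 0.0, 0.002]
ft_force: [-0.6, -0.1, 6.4]
grip_width: 0.0202
grasp_force: 60.3
```

>>> {"fn": "send_rows", "kwargs": {
  "motion": "1 0.05 0 0 0; 1 0.1 0 0 0; 1 0.1 0 0 0"
}}

```text
clock: 16.35
eef_pos: [0.4974, 0.0972, 0.1265]
tool_rot: [-0.045, 0.999, 0.0, 0.002]
ft_force: [-0.4, -0.0, 6.5]
grip_width: 0.0197
grasp_force: 60.1
```

Run:
```python
from h import *
o=bot.get_obs();print(o['eef_pos'],o['ft_force'],o['ft_torque'])
a=save('wrist','w8.png'); b=save('side','s8.png')
c,r=proj('side',o['eef_pos']).astype(int)
s=cv2.resize(b[r-20:r+60,c-40:c+40,::-1],(480,480),interpolation=cv2.INTER_CUBIC)
w=cv2.resize(a[200:320,240:320,::-1],(320,480),interpolation=cv2.INTER_CUBIC)
cv2.imwrite('pics/c8.png',np.hstack([w,s]))
```

```text
[0.49742524 0.09723584 0.12654507] [-0.43703298 -0.01966315  6.50926003] [-0.05583584 -0.0825     -0.01712081]
```

>>> {"fn": "send_rows", "kwargs": {
  "motion": "1 0 0.1 0 0; 1 0 0.15 0 0; 1 0 0.15 0 0"
}}

```text
clock: 16.75
eef_pos: [0.4974, 0.0977, 0.1266]
tool_rot: [-0.044, 0.999, -0.001, 0.002]
ft_force: [0.3, -3.0, 6.3]
grip_width: 0.0202
grasp_force: 60.3
```

>>> {"fn": "send_rows", "kwargs": {
  "motion": "1 0 -0.1 0 0; 1 0 -0.2 0 0; 1 0 -0.3 0 0; 1 0 -0.3 0 0"
}}

```text
clock: 17.15
eef_pos: [0.4973, 0.0966, 0.1263]
tool_rot: [-0.045, 0.999, 0.001, 0.002]
ft_force: [-0.3, 2.9, 6.6]
grip_width: 0.0199
grasp_force: 60.2
```

>>> {"fn": "send_rows", "kwargs": {
  "motion": "1 0.1 0.1 0 0; 1 0.15 0.15 0 0; 1 0.15 0.15 0 0"
}}

```text
clock: 17.45
eef_pos: [0.4966, 0.097, 0.1263]
tool_rot: [-0.045, 0.999, -0.0, 0.003]
ft_force: [2.8, -0.2, 5.5]
grip_width: 0.0198
grasp_force: 60.2
```

>>> {"fn": "send_rows", "kwargs": {
  "motion": "1 -0.1 0 0 0; 1 -0.15 0 0.05 0; 1 -0.15 0 0.1 0; 1 -0.15 0 0.1 0"
}}

```text
clock: 17.85
eef_pos: [0.4974, 0.0971, 0.1261]
tool_rot: [-0.044, 0.999, -0.0, 0.002]
ft_force: [-0.6, -1.1, 13.1]
grip_width: 0.0201
grasp_force: 61.1
```

The pin is stopped squarely in ring c: 13 N with no drop, and it centres itself both ways. The tightest ring it passes is therefore b, so I'll go back there.

>>> {"fn": "send_rows", "kwargs": {
  "motion": "1 0 0 -0.5 0; 1 0 0 -1.3 0; 1 0 0 -2.1 0; 1 0 0 -2.3 0; 1 0 0 -2.3 0"
}}

```text
clock: 18.35
eef_pos: [0.496, 0.0971, 0.1472]
tool_rot: [-0.045, 0.999, 0.0, 0.0]
ft_force: [-0.8, -0.5, -3.1]
grip_width: 0.0198
grasp_force: 59.3
```

>>> {"fn": "send_rows", "kwargs": {
  "motion": "1 0 1 0 0; 1 0 2.7 0 0; 1 0 4.6 0 0; 1 0 5.8 0 0; 1 0 5.8 0 0"
}}

```text
clock: 18.85
eef_pos: [0.4903, 0.1565, 0.1466]
tool_rot: [-0.046, 0.999, 0.0, -0.0]
ft_force: [-0.2, 0.4, -1.9]
grip_width: 0.0204
grasp_force: 59.3
```

>>> {"fn": "send_rows", "kwargs": {
  "motion": "1 0 0 0 0; 1 0 0 0.5 0; 1 0 0 1.0 0; 1 0 0 1.5 0; 1 0 0 1.5 0"
}}

```text
clock: 19.35
eef_pos: [0.49, 0.1542, 0.1308]
tool_rot: [-0.044, 0.999, -0.0, -0.001]
ft_force: [0.2, 0.1, -2.3]
grip_width: 0.0201
grasp_force: 59.3
```

>>> {"fn": "send_rows", "kwargs": {
  "motion": "1 -0.1 0.06 0 0; 1 -0.1 0.06 0.2 0; 1 -0.1 0.06 0.4 0; 1 -0.1 0.06 0.4 0"
}}

```text
clock: 19.75
eef_pos: [0.4915, 0.1555, 0.1277]
tool_rot: [-0.045, 0.999, -0.0, -0.0]
ft_force: [0.1, -1.1, -1.7]
grip_width: 0.02
grasp_force: 59.3
```

>>> {"fn": "send_rows", "kwargs": {
  "motion": "1 0 0 0.1 0; 1 0 0 0.2 0; 1 0 0 0.3 0; 1 0 0 0.3 0"
}}

```text
clock: 20.15
eef_pos: [0.4917, 0.1555, 0.1249]
tool_rot: [-0.045, 0.999, -0.0, 0.0]
ft_force: [0.0, -0.9, -2.5]
grip_width: 0.0201
grasp_force: 59.3
```

>>> {"fn": "send_rows", "kwargs": {
  "motion": "1 0 0 0.1 0; 1 0 0 0.2 0; 1 0 0 0.3 0; 1 0 0 0.3 0"
}}

```text
clock: 20.55
eef_pos: [0.4917, 0.1554, 0.1218]
tool_rot: [-0.045, 0.999, -0.0, 0.0]
ft_force: [1.2, -0.9, -2.1]
grip_width: 0.0195
grasp_force: 59.3
```

>>> {"fn": "send_rows", "kwargs": {
  "motion": "1 0 0 0.1 0; 1 0 0 0.2 0; 1 0 0 0.3 0; 1 0 0 0.3 0"
}}

```text
clock: 20.95
eef_pos: [0.4917, 0.1555, 0.1188]
tool_rot: [-0.045, 0.999, -0.0, 0.0]
ft_force: [0.5, -0.9, -2.3]
grip_width: 0.0198
grasp_force: 59.3
```

>>> {"fn": "send_rows", "kwargs": {
  "motion": "1 -0.05 0 0.3 0; 1 -0.05 0 0.6 0; 1 -0.05 0 0.9 0; 1 -0.05 0 1 0"
}}

```text
clock: 21.35
eef_pos: [0.4919, 0.1555, 0.1084]
tool_rot: [-0.045, 0.999, -0.0, -0.0]
ft_force: [1.8, -1.0, -1.1]
grip_width: 0.02
grasp_force: 59.4
```

>>> {"fn": "send_rows", "kwargs": {
  "motion": "1 0 0 0.3 0; 1 0 0 0.6 0; 1 0 0 0.9 0; 1 0 0 1 0"
}}

```text
clock: 21.75
eef_pos: [0.492, 0.1555, 0.0985]
tool_rot: [-0.045, 0.999, -0.0, -0.0]
ft_force: [0.7, -1.2, -1.3]
grip_width: 0.02
grasp_force: 59.4
```

>>> {"fn": "send_rows", "kwargs": {
  "motion": "1 0 0 0.3 0; 1 0 0 0.6 0; 1 0 0 0.9 0; 1 0 0 0.9 0"
}}

```text
clock: 22.15
eef_pos: [0.4919, 0.1555, 0.0894]
tool_rot: [-0.045, 0.999, -0.0, -0.0]
ft_force: [0.5, -1.1, -3.3]
grip_width: 0.0201
grasp_force: 59.3
```

Now the last 4–5 mm, slowly, until the collar seats.

>>> {"fn": "send_rows", "kwargs": {
  "motion": "1 0 0 0.1 0; 1 0 0 0.2 0; 1 0 0 0.3 0; 1 0 0 0.3 0"
}}

```text
clock: 22.55
eef_pos: [0.4921, 0.1556, 0.0869]
tool_rot: [-0.045, 0.999, -0.0, -0.0]
ft_force: [0.7, -2.3, -2.6]
grip_width: 0.0201
grasp_force: 59.3
```

>>> {"fn": "send_rows", "kwargs": {
  "motion": "1 0 0 0.05 0; 1 0 0 0.1 0; 1 0 0 0.15 0; 1 0 0 0.15 0"
}}

```text
clock: 22.95
eef_pos: [0.4922, 0.1556, 0.0854]
tool_rot: [-0.045, 0.999, -0.0, 0.0]
ft_force: [0.5, -0.8, -1.4]
grip_width: 0.02
grasp_force: 59.3
```

>>> {"fn": "send_rows", "kwargs": {
  "motion": "1 0 0 0.05 0; 1 0 0 0.1 0; 1 0 0 0.1 0; 1 0 0 0.1 0"
}}

```text
clock: 23.35
eef_pos: [0.4922, 0.1556, 0.0851]
tool_rot: [-0.045, 0.999, 0.0, 0.0]
ft_force: [-3.2, -2.3, 6.3]
grip_width: 0.0199
grasp_force: 60.1
```

>>> {"fn": "send_rows", "kwargs": {
  "motion": "1 0 0 0.05 0; 1 0 0 0.1 0; 1 0 0 0.1 0; 1 0 0 0.1 0"
}}

```text
clock: 23.75
eef_pos: [0.4922, 0.1556, 0.085]
tool_rot: [-0.045, 0.999, 0.0, 0.001]
ft_force: [-4.5, -4.0, 11.6]
grip_width: 0.0202
grasp_force: 60.9
```

The collar is seated (TCP at 85 mm, about 12 N). Opening, then withdrawing straight up.

>>> {"fn": "send_rows", "kwargs": {
  "motion": "0.2 0 0 -0.1 0; -0.3 0 0 -0.1 0; -1 0 0 -0.1 0; -1 0 0 -0.1 0; -1 0 0 -0.1 0"
}}

```text
clock: 24.25
eef_pos: [0.4921, 0.1557, 0.0842]
tool_rot: [-0.045, 0.999, 0.0, -0.0]
ft_force: [-0.5, -0.7, 0.4]
grip_width: 0.0852
grasp_force: 0.0
```

>>> {"fn": "send_rows", "kwargs": {
  "motion": "-1 0 0 -1 0; -1 0 0 -3 0; -1 0 0 -6 0; -1 0 0 -9 0; -1 0 0 -9 0"
}}

```text
clock: 24.75
eef_pos: [0.4952, 0.1566, 0.1797]
tool_rot: [-0.045, 0.999, 0.001, 0.005]
ft_force: [1.0, -0.2, 0.5]
grip_width: 0.0853
grasp_force: 0.0
```

```bash
python3 look.py w9.png
python3 - <<'E'
from ringfit import *
o=bot.get_obs(); vision.camera('side')
for b in boxes_of('side','pin_1'): print(np.round(b['rect'],1),round(b['conf'],2))
rc=np.array([.4922,.1552,.072])
# expected side box of a seated pin: collar underside/top + stem top circles
P=np.array([proj('side',rc+[r*np.cos(a),r*np.sin(a),z]) for a in t for r,z in [(.0225,0),(.0225,.007),(.011,.0385)]])
print('side expected',P.min(0),P.max(0),(P.min(0)+P.max(0))/2,np.ptp(P,0))
P=np.array([proj('wrist',rc+[r*np.cos(a),r*np.sin(a),z],o) for a in t for r,z in [(.0225,0),(.0225,.007),(.011,.0385)]])
print('wrist expected',(P.min(0)+P.max(0))/2,np.ptp(P,0))
# stem top vs collar from blobs
E
```

```text
[0.4952 0.1566 0.1797] [-0.996  -0.0891 -0.0094] [ 1.0475 -0.1597  0.4852] 0.0853154717853752
pin_1 [ 38.4 205.3  52.1  50.3] 0.87
pin_1 [ 40.5 269.8  44.9  48.4] 0.86
pin_1 [309.8 230.6  63.2  65.1] 0.8
ring_a_gauge [390.8 229.   75.2  77.3] 0.73
[356.1 343.8  26.2  30. ] 0.93
[388.9 337.4  28.9  32.4] 0.87
[312.1 240.6  20.3  23.7] 0.85
side expected [299.1396 230.6738] [321.6779 256.5836] [310.4087 243.6287] [22.5383 25.9098]
wrist expected [311.9759 240.3278] [67.3673 67.7587]
```

```bash
python3 -c "
from h import *
print(workorder.job_done())"
```

```text
the job is handed in; nothing more can be done
None
```

I sized the lone pin: it went into rings one and two, ring three stopped it (no drop under about 13 N, well below 40 N). I left it seated in ring two with the collar down and the gripper clear, and handed the job in at about 25 s; the last camera check agreed to a few pixels, but no verdict came back.

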